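Turn the drill bit tray round in its sleeve

TASK

The drill bit tray has been put into its plywood sleeve the wrong way round, with its rack of bits hidden at the closed end. Take it by its handle board, slide it right out of the sleeve, turn it end for end and slide it fully home again, so that the bit rack stands out of the open end; then let go. Keep the tray upright and leave the longer dowel tote where it is.

Things in the scene. Friction and masses are not known exactly. Their poses are not given: they have to be found in the camera images.
- sleeve: Plywood sleeve screwed to the bench, 136 long (x) x 108 wide x 52 high mm. Origin: centre of its underside. Mouth (open end) at its x = -68 mm; inner face of the closed end at x = +62. Inside 96 wide, 42 high above a floor 4 mm thick. The 6 mm roof has a full-length middle slot 46 wide, open at the mouth, for the tray's handle. Fully home, the tray's centre is at sleeve x = -20.5.
- tray: Loose oak tray in the sleeve, 0.35 kg, 165 long (x) x 78 wide mm, walls 24 high. Origin: centre of its underside. Mid-length an upright handle board, 60 long, 20 thick (y), round-topped, rises to 100 mm (52 above the sleeve's roof): grip it there from above across the 20. Bit rack at +x, other end empty. Starts with +x to the closed end, plain end 35 to 60 out of the mouth; home, 35 stands out.
- tray_rack (a point): Middle of the top face of the tray's bit rack: a pale wooden block 30 mm long across the tray's +x end with ten short steel bits standing in it (they reach 30 mm above the underside). The point is 62.5 mm from the tray's centre along its +x and 24 mm above its underside.
- tote: Another oak tote, to be left alone: a deeper open box 220 x 100 mm, walls 55 mm high, with a round rail 113 mm up, holding dowels; it stands on the bench without a sleeve. Origin: centre of its underside, x along its length.
Mind the look-alikes: they are no part of the job. Leave any blue look-alike of the sleeve alone.

How it is judged:
By the outcome, as a careful person would: the job done as asked, in the order asked, and still so for the second after the job is handed in, with the robot touching nothing.
It also fails if it takes over 48 s, if anything falls off the work surface, if the arm or the gripper's body presses on something with over 40 N, if the wrist force passes 120 N, or if a joint passes its speed limit or range.

ROBOT

A 7-joint arm with a two-finger parallel gripper is mounted at the origin on the work surface. World frame = base frame: x ahead of the robot, y to its left, z up, the work surface at z = 0. Lengths are in m, angles in rad, forces in N, time in s.
With the tool pointing down it reaches from about 0.425 to 0.925 m from the base axis. Payload 6.8 kg.
Tool frame: the origin (TCP) lies on the front face of the gripper's body, between the roots of the fingers; the fingertips stand 80 mm ahead of it and the grasp point (between the pads) lies 61 mm ahead of it; z points along the fingers, y is the line along which they close (so a half turn about z gives the same grasp; the last joint's range is limited). The gripper opens to 88 mm and grips with 3 to 60 N. Pads are 20 mm wide; open, the fingers measure 115 mm over their backs; the gripper's body (75 mm by 178 mm) begins 61 mm behind the grasp point.
Start: joints at [-1.341, 0.477, 0.022, 1.555, -0.011, 1.109, -0.083], TCP at [0.224, 0.637, 0.303] pointing down, gripper open.
Joint ranges: [-2.96, 2.96], [-0.34, 2.1], [-1.41, 1.46], [0.24, 2.44], [-1.37, 4.51], [0.17, 1.92], [-2.96, 2.96]. Speed limits (rad/s): [2.39, 2.39, 3.14, 3.14, 3.14, 3.14, 3.14].

INTERFACE

Orientations are given as a unit quaternion [x, y, z, w].
In Python, from cell import r gives the robot as it stands.
- The arm moves only by the tool drive_tool, never from a script. Its argument "increments" is a list of rows, each a list of 6 numbers: the shift along the tool's x, y, z in mm, then the turn, a rotation vector about the tool's x, y, z in rad. A call has 1 to 20 rows; each row is the pose to reach, as a shift and turn from the pose commanded when the call began, along the tool's axes at that moment; what a row does not reach only later rows make up. A row lasts 1/12 s, in which the tool goes at most 41.7 mm and 7.16 degrees, less where a joint would pass 70% of its speed; a pose out of reach is approached as far as the arm can. A call with a gripper value outside its range is refused whole. "fingers" is the closure, from -1 (fully open) to 1 (shut), so that 0 is half open, set as the call begins (left out, the last holds). The fingers move at their own pace and stop on an object; "force" is the grip in N (left out, the last holds). Time passes only in rows, so rows that repeat a pose let the fingers close. It gives the time, the measured TCP pose, the force, the opening and the grip force at its end, in the units of the state.
- r.state(): the state, without advancing time (a new reading comes with each control period).
- r.grab_frame(name): name is "scene" or "top"; returns a dict with "img" (384x512x3 uint8, red, green, blue), "K" (3x3 intrinsics, pixels), "rvec" (rotation vector, rad) and "tvec" (3), from world to camera coordinates, as OpenCV has them. Camera axes: x right, y down, z forward; pixel columns grow to the right and rows downward; lengths in m; the calibration is good to about 2 mm. A picture is of the moment at which its call begins. There is no depth.
- r.hand_in(): hands the job in; it is judged then, once.
The state is a dict: "clock": time; "qpos": joint angles; "qd": joint speeds; "tau": joint torques, N m; "tool_pos": TCP position; "tool_rot": TCP orientation; "force": force on the tool from outside, world axes, zero at the start; "torque": the same for the moment, N m; "opening": finger opening in m; "gripper_force": force on a finger pad.
Only numpy, scipy, OpenCV 4.12 (cv2) and the standard library are available. Lean on these libraries where they do the work, as an engineer would, in place of code of your own. Each camera call takes 0.05 s, during which the arm holds its last target. There are 200 camera calls.

## Working session

There is one attempt and no reset: what is moved stays moved. The work goes in short steps, Python scripts to look and compute and a tool call to move; the robot and the scene stay as the last step left them, time stands still between calls to the robot, and variables do not carry over. Pictures are saved under pics/ and viewed, at most 10 in all, crops included, and the job is handed in when it is done.

Besides the shell and the picture viewer there is one more tool, called after "Emit:" as a command line: name --pt "numbers of a row" for each row, then --argument value for the rest. drive_tool: Moves the arm, as the interface text tells. Its arguments: {"type":"object","properties":{"increments":{"type":"array"},"fingers":{"type":"number"},"force":{"type":"number"}},"required":["increments"]}

```bash
mkdir -p pics; python3 - <<'E'
from cell import r
import cv2,pickle
for n in("scene","top"):
    f=r.grab_frame(n);pickle.dump(f,open(n+".pkl","wb"))
    cv2.imwrite(f"pics/{n}0.png",cv2.resize(f["img"][:,:,::-1],(800,600)))
    print(n,f["K"],f["rvec"],f["tvec"])
print(r.state())
E
```

```text
scene [[496.59989038   0.         261.03116733]
 [  0.         496.59989038 187.35956101]
 [  0.           0.           1.        ]] [ 2.07524279  0.9148503  -0.48209385] [-0.27157467 -0.22605497  1.92003048]
top [[399.07928155   0.         247.16443131]
 [  0.         399.07928155 192.3244117 ]
 [  0.           0.           1.        ]] [ 2.20878289 -2.21719289  0.04985959] [-0.09117392  0.49773061  1.09635403]
{'clock': 0.1, 'qpos': array([-1.34108514,  0.47773964,  0.02233615,  1.55635527, -0.01146274,
        1.10930917, -0.08308363]), 'qd': array([ 0.00242038, -0.00127694,  0.00076779, -0.00243097, -0.00082277,
        0.00124605,  0.0007043 ]), 'tau': array([ 4.32648958e-03, -5.84086061e+01,  1.53991833e+00, -2.73312557e+01,
       -5.42804995e-02,  1.30817428e-02,  7.46957517e-05]), 'tool_pos': array([0.22357815, 0.63645126, 0.30176271]), 'tool_rot': array([ 1.68074592e-01,  9.85773921e-01, -8.39115827e-04, -6.51935142e-05]), 'force': array([ 0.43684073,  0.86390793, -0.31131259]), 'torque': array([ 0.02112506, -0.01402627, -0.00885976]), 'gripper_force': 0.0, 'opening': 0.08795437875386877}
```

View pics/scene0.png

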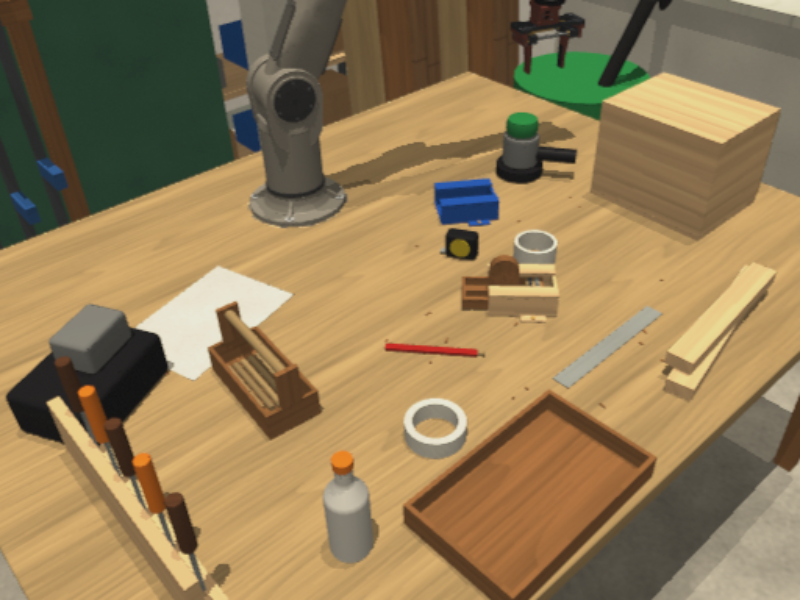

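View pics/top0.png

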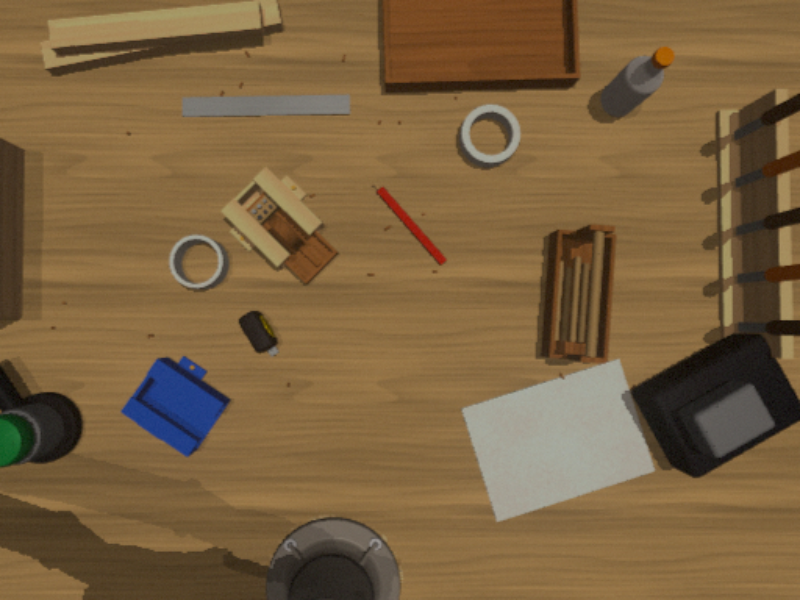

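The scene view shows the sleeve around (510,290) with the tray's handle at (503,270). In the top view the sleeve is at about (275,215), with its mouth at lower right and the plain end at (315,260). The blue look-alike is at (177,405) and the tote at (580,295). I'll crop both in closer.

```bash
python3 - <<'E'
import cv2,pickle,numpy as np
t=pickle.load(open("top.pkl","rb"))["img"][:,:,::-1];s=pickle.load(open("scene.pkl","rb"))["img"][:,:,::-1]
a=cv2.resize(t[100:190,135:225],(400,400),interpolation=2)  # scale 4.444
b=cv2.resize(s[155:215,285:365],(400,300),interpolation=2)  # scale 5
c=np.zeros((400,800,3),np.uint8);c[:,:400]=a;c[:300,400:]=b
cv2.imwrite("pics/crop.png",c)
E
```

```text
(no output)
```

View pics/crop.png

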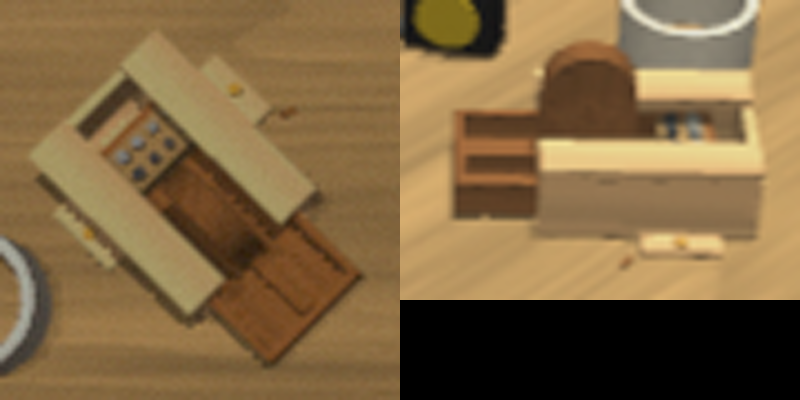

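The crop shows the roof's outer corners at about (155,30), (30,157), (190,318) and (318,188). The plain end's corners are at (362,272) and (268,365). The rack is at the upper-left, the closed end. In the scene crop the handle stands upright with its top near (590,42).

```bash
cat > h.py <<'E'
import numpy as np,cv2,pickle
from scipy.optimize import least_squares
from scipy.spatial.transform import Rotation as R
def back(f,uv,z):
    K=np.array(f["K"]);M=cv2.Rodrigues(np.array(f["rvec"]))[0];t=np.array(f["tvec"]).ravel()
    c=-M.T@t;d=M.T@np.linalg.inv(K)@np.array([*uv,1.]);return (c+d*(z-c[2])/d[2])
def proj(f,P): return cv2.projectPoints(np.atleast_2d(np.array(P,float)),np.array(f["rvec"]),np.array(f["tvec"]),np.array(f["K"]),None)[0][:,0]
def fit(W,L):
    g=lambda p:((R.from_euler('z',p[2]).as_matrix()[:2,:2]@L.T).T+p[:2]-W).ravel()
    m=W.mean(0);best=min((least_squares(g,[*m,a]) for a in(-2,-.5,1,2.5)),key=lambda s:s.cost)
    return best.x,g(best.x)
E
python3 - <<'E'
from h import *
t=pickle.load(open("top.pkl","rb"));s=pickle.load(open("scene.pkl","rb"))
tc=lambda u,v:(135+u/4.444-.4,100+v/4.444-.4)
W=np.array([back(t,tc(*p),.052)[:2] for p in[(155,30),(30,157),(191,318),(318,189)]])
L=np.array([[68,-54],[68,54],[-68,54],[-68,-54]])/1e3
p,e=fit(W,L);p2,e2=fit(W,L*[1,-1])
print(p,e*1e3,np.abs(e2).max())
E=np.array([back(t,tc(*q),.028)[:2] for q in[(362,272),(268,365)]])
M=R.from_euler('z',p[2]).as_matrix()[:2,:2]
print("end in sleeve mm",(E-p[:2])@M*1e3)
P=[[*(M@(l)+p[:2]),.052] for l in L]
print("scene crop pred",(proj(s,P)-[285,155])*5+[400,0])
x=((E-p[:2])@M)[:,0].mean()+.0825
print("tray x",x,"handle top pred scene",(proj(s,[[*(M@[x,0]+p[:2]),.104]])-[285,155])*5+[400,0])
E
```

```text
[0.6398318  0.10273388 0.79142544] [-0.28696568 -0.82805171 -0.58640673  0.60482257  0.67514988  0.12956337
  0.19822253  0.09366576] 0.07753880601493296
end in sleeve mm [[-119.08572509  -37.65076387]
 [-118.15941736   43.19224528]]
scene crop pred [[765.22273825 170.65468254]
 [747.69141968  68.04401689]
 [535.21055106  65.91463826]
 [540.67145223 167.90577449]]
tray x -0.03612257122711744 handle top pred scene [[593.26969548  47.98856006]]
```

```bash
cat >> h.py <<'E'
SP=np.array([.6398,.1027]);SY=.7914
SM=R.from_euler('z',SY).as_matrix()[:2,:2]
def s2w(x,y): return SM@np.array([x,y])/1e3+SP
def rel(pos,yawy,st):
    """tool-frame shift (mm) and turn to TCP pos, tool down, tool y at world angle yawy"""
    A=R.from_quat(st["tool_rot"])
    y=np.array([np.cos(yawy),np.sin(yawy),0]);z=np.array([0,0,-1.]);B=R.from_matrix(np.c_[np.cross(y,z),y,z])
    return A.inv().apply(np.array(pos)-st["tool_pos"])*1e3,(A.inv()*B).as_rotvec()
E
python3 - <<'E'
from h import *
from cell import r
t=pickle.load(open("top.pkl","rb"));s=pickle.load(open("scene.pkl","rb"))
st=r.state();p=st["tool_pos"]
print("tcp,tip in scene800",proj(s,[p,p-[0,0,.08]])*1.5625)
f=1/1.5625
for n,u in dict(green=(40,428),tape=(258,332),mug=(198,262),boxedge=(20,145),boxedge2=(20,320)).items():print(n,back(t,(u[0]*f,u[1]*f),.05))
g=s2w(-36.1,2.8);print("grasp",g)
for z in(.3,.2,.143):print(z,*[np.round(a,3) for a in rel([*g,z],SY-np.pi/2,st)])
E
```

```text
tcp,tip in scene800 [[546.36332033  38.35208701]
 [543.69772508  69.47891629]]
green [0.28380781 0.49030231 0.05      ]
tape [0.44341198 0.12531627 0.05      ]
mug [0.56275816 0.22732751 0.05      ]
boxedge [0.76334096 0.53029004 0.05      ]
boxedge2 [0.46538039 0.5261566  0.05      ]
grasp [0.61243536 0.07898868]
0.3 [-551.612 -397.109    2.513] [-1.000e-03  2.000e-03  2.012e+00]
0.2 [-551.597 -396.941  102.513] [-1.000e-03  2.000e-03  2.012e+00]
0.143 [-551.588 -396.846  159.513] [-1.000e-03  2.000e-03  2.012e+00]
```

Emit:
drive_tool --pt "-10 -8 -10 0 0 0.04" --pt "-35 -25 -20 0 0 0.12" --pt "-65 -45 -20 0 0 0.24" --pt "-95 -68 -20 0 0 0.35" --pt "-125 -90 -20 0 0 0.46" --pt "-158 -113 -20 0 0 0.57" --pt "-190 -136 -20 0 0 0.69" --pt "-222 -160 -20 0 0 0.8" --pt "-254 -183 -20 0 0 0.92" --pt "-286 -206 -20 0 0 1.04" --pt "-318 -229 -20 0 0 1.16" --pt "-350 -252 -20 0 0 1.28" --pt "-382 -275 -20 0 0 1.4" --pt "-414 -298 -20 0 0 1.52" --pt "-446 -321 -20 0 0 1.63" --pt "-475 -342 -20 0 0 1.74" --pt "-503 -362 -20 0 0 1.84" --pt "-527 -380 -15 0 0 1.93" --pt "-545 -392 -5 0 0 1.99" --pt "-552 -397 0 0 0 2.012" --fingers -1 --force 30

```text
clock: 1.77
tool_pos: [0.6137, 0.0747, 0.3027]
tool_rot: [0.924, 0.381, 0.0, 0.001]
force: [-1.1, 0.2, -0.1]
opening: 0.0874
gripper_force: 0.0
```

Emit:
drive_tool --pt "0 0 0 0 0 0" --pt "0 0 0 0 0 0" --pt "0 0 0 0 0 0"

```text
clock: 2.02
tool_pos: [0.6123, 0.0811, 0.303]
tool_rot: [0.922, 0.387, 0.0, -0.001]
force: [0.6, -0.3, 0.1]
opening: 0.088
gripper_force: 0.0
```

```bash
python3 - <<'E'
from h import *
from cell import r
st=r.state();g=s2w(-36.1,2.8)
print(st["clock"],st["tool_pos"],st["qpos"],st["force"])
print(*[np.round(a,3) for a in rel([*g,.143],SY-np.pi/2,st)])
E
```

```text
2.0167 [0.61228612 0.08114111 0.30295246] [-0.68984128  0.43371694  0.62010962  1.73058642 -0.28401849  1.06831941
 -0.75118509] [ 0.56619099 -0.32869903  0.11365579]
[ -1.536   1.819 159.949] [-0.001 -0.001  0.003]
```

Emit:
drive_tool --pt "0 0 20 0 0 0" --pt "0 0 50 0 0 0" --pt "0 0 80 0 0 0" --pt "0 0 105 0 0 0" --pt "0 0 125 0 0 0" --pt "0 0 140 0 0 0" --pt "0 0 152 0 0 0" --pt "0 0 158 0 0 0" --pt "0 0 160 0 0 0" --pt "0 0 160 0 0 0" --pt "0 0 160 0 0 0"

```text
clock: 2.93
tool_pos: [0.6134, 0.0796, 0.1436]
tool_rot: [0.923, 0.386, 0.001, 0.0]
force: [0.4, -0.0, -0.7]
opening: 0.0877
gripper_force: 0.0
```

```bash
python3 - <<'E'
from h import *
from cell import r
s=r.grab_frame("scene");pickle.dump(s,open("s2.pkl","wb"))
cv2.imwrite("pics/s2.png",cv2.resize(s["img"][120:220,265:375,::-1],(660,600),interpolation=2))
st=r.state();g=s2w(-36.1,2.8)
print(st["tool_pos"],st["force"],*[np.round(a,3) for a in rel([*g,.143],SY-np.pi/2,st)])
E
```

```text
[0.61352781 0.07951535 0.14373099] [0.51975096 0.40784517 0.99935984] [-1.143 -0.408  0.729] [ 0.001 -0.002  0.001]
```

View pics/s2.png

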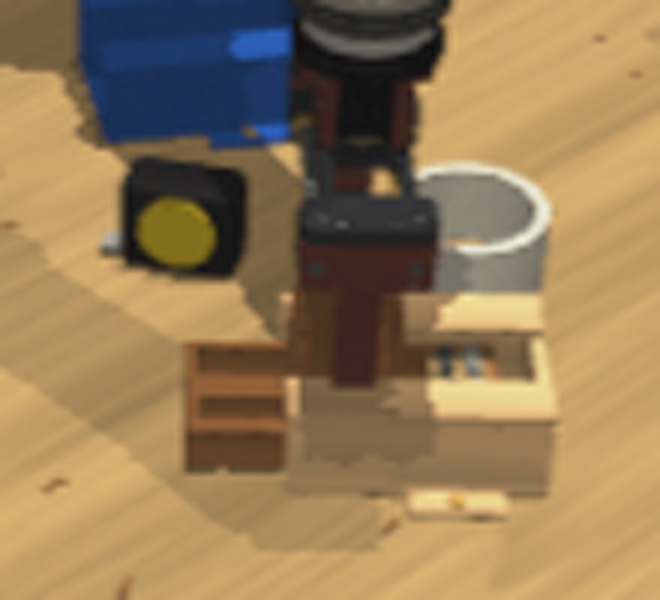

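The near finger (column ~355) is centred on the handle (columns 305–405) and clear of the roof. I'll close now.

Emit:
drive_tool --pt "0 0 0 0 0 0" --pt "0 0 0 0 0 0" --pt "0 0 0 0 0 0" --pt "0 0 0 0 0 0" --pt "0 0 0 0 0 0" --pt "0 0 0 0 0 0" --pt "0 0 0 0 0 0" --pt "0 0 0 0 0 0" --pt "0 0 0 0 0 0" --pt "0 0 0 0 0 0" --fingers 1 --force 35

```text
clock: 3.82
tool_pos: [0.6129, 0.0793, 0.1426]
tool_rot: [0.923, 0.386, 0.0, 0.0]
force: [0.4, -1.5, 2.0]
opening: 0.0246
gripper_force: 1.9
```

```bash
python3 - <<'E'
from h import *
from cell import r
st=r.state();print(st["opening"],st["gripper_force"],st["force"],st["tool_pos"],(st["tool_pos"][:2]-SP)@SM*1e3)
for d in[(-185,0)]:
  g=s2w(*d);print(g,*[np.round(a,3) for a in rel([*g,.146],SY-np.pi/2,st)])
E
```

```text
0.02464322737467665 1.8872235529124737 [ 0.38491226 -1.45710098  1.99754194] [0.61294561 0.07933848 0.14263569] [-35.4925506    2.68290148]
[ 0.50977273 -0.02889752] [-149.509    2.624   -3.363] [0. 0. 0.]
```

Emit:
drive_tool --pt "0 0 0 0 0 0" --pt "0 0 0 0 0 0" --pt "0 0 0 0 0 0" --pt "0 0 0 0 0 0" --pt "0 0 -1 0 0 0" --pt "0 0 -2 0 0 0" --pt "0 0 -3 0 0 0" --pt "0 0 -4 0 0 0" --pt "0 0 -4 0 0 0"

```text
clock: 4.57
tool_pos: [0.6128, 0.0796, 0.1467]
tool_rot: [0.923, 0.386, -0.0, -0.0]
force: [0.6, 0.6, -2.9]
opening: 0.02
gripper_force: 35.0
```

Gripped at 20 mm, and the force shows the tray's weight. Now I'll pull it straight out.

Emit:
drive_tool --pt "-2 0 0 0 0 0" --pt "-6 0 0 0 0 0" --pt "-12 0 0 0 0 0" --pt "-20 1 0 0 0 0" --pt "-30 1 0 0 0 0" --pt "-40 1 0 0 0 0" --pt "-50 1 0 0 0 0" --pt "-60 1 0 0 0 0" --pt "-70 2 0 0 0 0" --pt "-80 2 0 0 0 0" --pt "-90 2 0 0 0 0" --pt "-100 2 0 0 0 0" --pt "-110 2 0 0 0 0" --pt "-120 2 0 0 0 0" --pt "-130 2 0 0 0 0" --pt "-138 2 0 0 0 0" --pt "-144 2 0 0 0 0" --pt "-148 2 0 0 0 0" --pt "-150 2 0 0 0 0" --pt "-150 2 0 0 0 0"

```text
clock: 6.23
tool_pos: [0.5088, -0.029, 0.1467]
tool_rot: [0.923, 0.385, 0.0, -0.0]
force: [-0.8, 0.2, -3.8]
opening: 0.0202
gripper_force: 35.0
```

Emit:
drive_tool --pt "0 0 -3 0 0 0" --pt "0 0 -10 0 0 0" --pt "0 0 -18 0 0 0" --pt "0 0 -25 0 0 0" --pt "0 0 -29 0 0 0" --pt "0 0 -30 0 0 -0.03" --pt "0 0 -30 0 0 -0.09" --pt "0 0 -30 0 0 -0.17" --pt "0 0 -30 0 0 -0.26" --pt "0 0 -30 0 0 -0.36" --pt "0 0 -30 0 0 -0.46" --pt "0 0 -30 0 0 -0.56" --pt "0 0 -30 0 0 -0.66" --pt "0 0 -30 0 0 -0.76" --pt "0 0 -30 0 0 -0.86" --pt "0 0 -30 0 0 -0.94" --pt "0 0 -30 0 0 -1.0" --pt "0 0 -30 0 0 -1.03" --pt "0 0 -30 0 0 -1.05" --pt "0 0 -30 0 0 -1.05"

```text
clock: 7.9
tool_pos: [0.5089, -0.0289, 0.1767]
tool_rot: [0.605, 0.797, 0.0, -0.0]
force: [-0.7, -1.0, -3.7]
opening: 0.0197
gripper_force: 35.0
```

```bash
python3 - <<'E'
from h import *
from cell import r
s=r.grab_frame("scene")
cv2.imwrite("pics/s3.png",cv2.resize(s["img"][100:270,200:400,::-1],(700,595),interpolation=2))
st=r.state();print(st["clock"],st["qpos"],st["opening"],st["force"],st["torque"],(st["tool_pos"][:2]-SP)@SM*1e3,st["tool_pos"])
E
```

```text
7.95 [-0.31034747  0.38611835  0.29942323  2.07432587 -0.17248579  0.70415739
  0.37108544] 0.019805508968389497 [ 1.009678    0.05070011 -2.99968962] [-0.0889195   0.00096111 -0.06011524] [-185.57672766    0.63594162] [ 0.508915   -0.0288608   0.17666755]
```

View pics/s3.png

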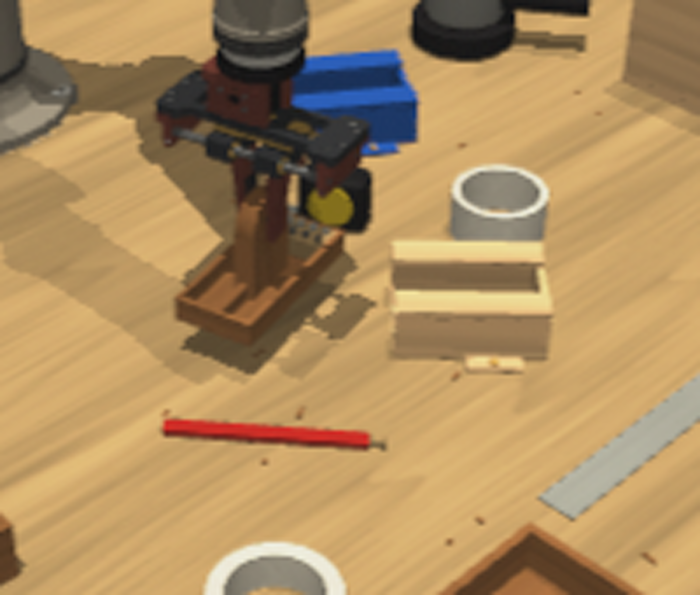

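The tray is out, held level and clear of everything, with the rack end at (320,235) in the crop. I'll continue the turn.

Emit:
drive_tool --pt "0 0 0 0 0 -0.03" --pt "0 0 0 0 0 -0.09" --pt "0 0 0 0 0 -0.18" --pt "0 0 0 0 0 -0.28" --pt "0 0 0 0 0 -0.38" --pt "0 0 0 0 0 -0.48" --pt "0 0 0 0 0 -0.58" --pt "0 0 0 0 0 -0.68" --pt "0 0 0 0 0 -0.78" --pt "0 0 0 0 0 -0.88" --pt "0 0 0 0 0 -0.98" --pt "0 0 0 0 0 -1.08" --pt "0 0 0 0 0 -1.18" --pt "0 0 0 0 0 -1.28" --pt "0 0 0 0 0 -1.38" --pt "0 0 0 0 0 -1.48" --pt "0 0 0 0 0 -1.58" --pt "0 0 0 0 0 -1.68" --pt "0 0 0 0 0 -1.75" --pt "0 0 0 0 0 -1.78"

```text
clock: 9.62
tool_pos: [0.5089, -0.029, 0.1766]
tool_rot: [-0.239, 0.971, -0.0, -0.0]
force: [0.2, -0.1, -2.7]
opening: 0.0201
gripper_force: 35.0
```

Emit:
drive_tool --pt "0 0 0 0 0 -0.03" --pt "0 0 0 0 0 -0.09" --pt "0 0 0 0 0 -0.16" --pt "0 0 0 0 0 -0.23" --pt "0 0 0 0 0 -0.28" --pt "0 0 0 0 0 -0.31" --pt "0 0 0 0 0 -0.31" --pt "0 0 0 0 0 -0.31" --pt "0 0 0 0 0 -0.31"

```text
clock: 10.37
tool_pos: [0.5089, -0.0289, 0.1766]
tool_rot: [-0.384, 0.923, -0.0, -0.0]
force: [0.1, 0.0, -2.4]
opening: 0.0197
gripper_force: 35.0
```

```bash
python3 - <<'E'
from h import *
from cell import r
n=r.grab_frame("scene");t=r.grab_frame("top")
pickle.dump(t,open("t4.pkl","wb"))
c=np.hstack([cv2.resize(n["img"][130:230,225:365,::-1],(560,400),interpolation=2)[:,:400*560//560][:, :400] if 0 else cv2.resize(n["img"][130:250,240:360,::-1],(400,400),interpolation=2),cv2.resize(t["img"][90:250,140:300,::-1],(400,400),interpolation=2)])
cv2.imwrite("pics/s4.png",c)
st=r.state();print(st["clock"],st["qpos"],st["opening"],st["force"],(st["tool_pos"][:2]-SP)@SM*1e3,st["tool_pos"])
for z in(.1767,.147):
  for x in(-150,-20.5): print(z,x,*[np.round(a,3) for a in rel([*s2w(x,0),z],SY+np.pi/2,st)])
E
```

```text
10.4667 [ 0.09449575  0.3832507  -0.19420059  2.04715337  0.10963986  0.72080235
  2.19182595] 0.01955321163378098 [-0.4185596   0.2361385  -3.06282178] [-185.4937799     0.67175865] [ 0.50894782 -0.02877662  0.17661601]
0.1767 -150 [-35.495  -0.604  -0.088] [ 0.    -0.    -0.002]
0.1767 -20.5 [-1.64995e+02 -3.55000e-01 -1.01000e-01] [ 0.    -0.    -0.002]
0.147 -150 [-35.498  -0.604  29.612] [ 0.    -0.    -0.002]
0.147 -20.5 [-164.998   -0.356   29.599] [ 0.    -0.    -0.002]
```

View pics/s4.png

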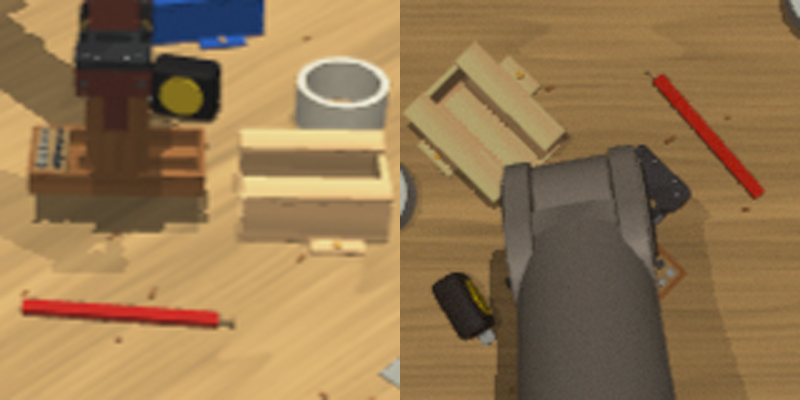

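The tray is turned and aligned with the sleeve, with the rack at the far end (50,145 in the left crop). I'll lower it and slide it in.

Emit:
drive_tool --pt "0 0 3 0 0 0" --pt "0 0 10 0 0 0" --pt "0 0 18 0 0 0" --pt "0 0 25 0 0 0" --pt "0 0 29 0 0 0" --pt "-2 0 30 0 0 0" --pt "-6 0 30 0 0 0" --pt "-12 0 30 0 0 0" --pt "-18 0 30 0 0 0" --pt "-25 0 30 0 0 0" --pt "-32 0 30 0 0 0" --pt "-39 0 30 0 0 0" --pt "-46 0 30 0 0 0" --pt "-53 0 30 0 0 0" --pt "-60 0 30 0 0 0" --pt "-66 0 30 0 0 0" --pt "-70 0 30 0 0 0" --pt "-70 0 30 0 0 0"

```text
clock: 11.97
tool_pos: [0.5589, 0.0219, 0.1467]
tool_rot: [-0.385, 0.923, 0.0, 0.0]
force: [0.2, -0.8, -2.6]
opening: 0.0197
gripper_force: 35.0
```

```bash
python3 - <<'E'
from h import *
from cell import r
n=r.grab_frame("scene")
cv2.imwrite("pics/s5.png",cv2.resize(n["img"][130:230,250:370,::-1],(600,500),interpolation=2))
st=r.state();print(st["clock"],st["opening"],st["force"],(st["tool_pos"][:2]-SP)@SM*1e3,st["tool_pos"])
print(*[np.round(a,3) for a in rel([*s2w(-20.5,0),.147],SY+np.pi/2,st)])
E
```

```text
12.0167 0.01994736198945191 [ 0.08034943 -0.66422259 -4.23934822] [-115.07582482    0.69423504] [0.55842511 0.02133014 0.14657801]
[-94.576  -0.627  -0.413] [ 0.     0.    -0.001]
```

View pics/s5.png

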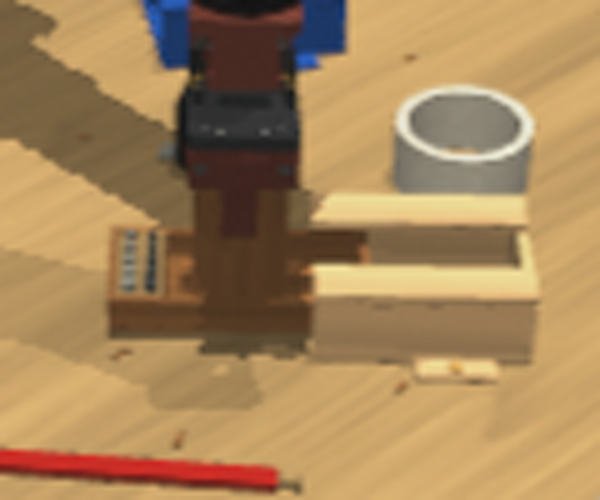

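The leading end is inside the mouth (near 365,245) with no contact force. I'll carry on to about 4 mm short of home and lower the tray onto the floor.

Emit:
drive_tool --pt "-2 0 0 0 0 0" --pt "-6 0 0 0 0 0" --pt "-12 0 0 0 0 0" --pt "-19 0 0 0 0 0" --pt "-26 0 0 0 0 0" --pt "-33 0 0 0 0 0" --pt "-40 0 0 0 0 0" --pt "-47 0 0 0 0 0" --pt "-54 0 0 0 0 0" --pt "-61 0 0 0 0 0" --pt "-68 0 0 0 0 0" --pt "-75 0 0 0 0 0" --pt "-80 0 0 0 0 0" --pt "-85 0 0 0 0 0" --pt "-88 0 1 0 0 0" --pt "-90 0 2 0 0 0" --pt "-90 0 3 0 0 0" --pt "-90 0 3 0 0 0"

```text
clock: 13.52
tool_pos: [0.6213, 0.0847, 0.1433]
tool_rot: [-0.385, 0.923, 0.0, -0.0]
force: [-0.6, -0.2, -2.8]
opening: 0.02
gripper_force: 35.0
```

Emit:
drive_tool --pt "-1 0 0 0 0 0" --pt "-2 0 0 0 0 0" --pt "-3 0 0 0 0 0" --pt "-3.5 0 0 0 0 0" --pt "-4 0 0 0 0 0" --pt "-4 0 0 0 0 0" --pt "-4 0 0 0 0 0"

```text
clock: 14.1
tool_pos: [0.6244, 0.0877, 0.1437]
tool_rot: [-0.385, 0.923, -0.0, 0.0]
force: [0.1, 0.1, -3.0]
opening: 0.0198
gripper_force: 35.0
```

```bash
python3 - <<'E'
from h import *
from cell import r
st=r.state();print(st["clock"],st["opening"],SM.T@st["force"][:2],st["force"],(st["tool_pos"][:2]-SP)@SM*1e3,st["tool_pos"])
E
```

```text
14.1 0.019837615756553434 [ 0.18968679 -0.010241  ] [ 0.1406062   0.12773353 -3.04353646] [-21.47888533   0.43705287] [0.62439267 0.08772844 0.14367532]
```

Emit:
drive_tool --pt "-0.5 0 0.5 0 0 0" --pt "-1 0 1 0 0 0" --pt "-1.5 0 1 0 0 0" --pt "-2 0 1 0 0 0" --pt "-2 0 1 0 0 0" --pt "-2 0 1 0 0 0"

```text
clock: 14.6
tool_pos: [0.625, 0.0883, 0.1428]
tool_rot: [-0.385, 0.923, -0.0, -0.001]
force: [-4.7, -3.3, 2.9]
opening: 0.0198
gripper_force: 35.0
```

Emit:
drive_tool --pt "-0.5 0 0 0 0 0" --pt "-1 0 0 0 0 0" --pt "-1 0 0 0 0 0" --pt "-1 0 0 0 0 0"

```text
clock: 14.93
tool_pos: [0.6252, 0.0884, 0.1429]
tool_rot: [-0.385, 0.923, -0.0, -0.002]
force: [-8.0, -4.2, 6.5]
opening: 0.0197
gripper_force: 35.0
```

The tray is up against the closed end. I'll release and rise.

Emit:
drive_tool --pt "0 0 0 0 0 0" --pt "0 0 0 0 0 0" --pt "0 0 0 0 0 0" --pt "0 0 0 0 0 0" --pt "0 0 0 0 0 0" --pt "0 0 0 0 0 0" --pt "0 0 0 0 0 0" --pt "0 0 0 0 0 0" --pt "0 0 -5 0 0 0" --pt "0 0 -20 0 0 0" --pt "0 0 -45 0 0 0" --pt "0 0 -75 0 0 0" --pt "0 0 -105 0 0 0" --pt "0 0 -130 0 0 0" --pt "0 0 -145 0 0 0" --pt "0 0 -150 0 0 0" --pt "0 0 -150 0 0 0" --fingers -1

```text
clock: 16.35
tool_pos: [0.627, 0.09, 0.2943]
tool_rot: [-0.385, 0.923, -0.0, 0.001]
force: [0.2, -0.1, -0.6]
opening: 0.0878
gripper_force: 0.0
```

```bash
python3 - <<'E'
from h import *
from cell import r
n=r.grab_frame("scene");t=r.grab_frame("top")
c=np.hstack([cv2.resize(n["img"][130:230,270:370,::-1],(400,400),interpolation=2),cv2.resize(t["img"][100:190,135:225,::-1],(400,400),interpolation=2)])
x=-20.5
for p in[[*s2w(x-82.5,39),.028],[*s2w(x-82.5,-39),.028],[*s2w(x,0),.104]]:
    u=((proj(n,[p])[0]-[270,130])*4).astype(int);cv2.circle(c,tuple(map(int,u)),3,(0,0,255),1)
cv2.imwrite("pics/s6.png",c)
st=r.state();print(st["clock"],st["opening"],st["force"],st["tool_pos"])
E
```

```text
16.45 0.08821231553762089 [ 0.42515371  0.18010374 -1.48652093] [0.62596521 0.08969548 0.29164666]
```

View pics/s6.png

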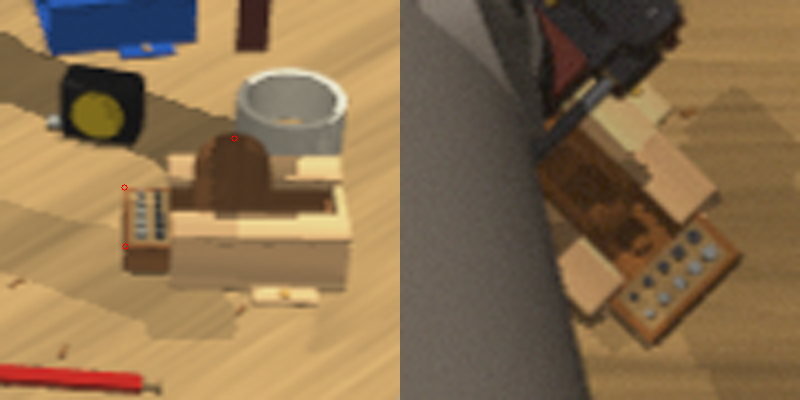

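The rack stands out of the mouth at (148,215). The predicted home points (red circles) lie on the tray's corners and the handle top, and the gripper is clear. I'll hand it in.

```bash
python3 -c "
from cell import r
print(r.hand_in())"
```

```text
the job is handed in; nothing more can be done
None
```

The tray is turned end for end and fully home in the sleeve, with the bit rack standing out of the open end and the gripper released; I handed the job in at about 16.5 s, with no verdict returned.

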